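# Get the sample jar out from behind the reagent bottles and onto the balance

## Task

The small green-capped jar stands hemmed in behind the three tall reagent bottles in the white tray. First move all three bottles over to the grey spill tray, then stand the jar in the middle of the balance pan, and after that put each bottle back on the spot of its cap's colour in the white tray. Keep everything upright, set each thing down rather than dropping it, and leave the white beaker alone.

Things in the scene. Friction and masses are not known exactly. Their poses are not given: they have to be found in the camera images.
- bottle_red_center (a point): Tall amber bottle, red screw cap, white label, red band. Point at its centre, half-way up; z up. Height 146 mm: body 58 mm across up to 98 mm, shoulder to 116 mm, cap 34 mm across from 118 to 146 mm (45 to 73 mm above this point; grip it there from above). 0.3 to 0.5 kg. Starts on the spot of its colour in the white tray; neighbours stand about 70 mm apart, centre to centre.
- bottle_blue_center (a point): Tall amber bottle, blue screw cap, white label, blue band. Point at its centre, half-way up; z up. Height 146 mm: body 58 mm across up to 98 mm, shoulder to 116 mm, cap 34 mm across from 118 to 146 mm (45 to 73 mm above this point; grip it there from above). 0.3 to 0.5 kg. Starts on the spot of its colour in the white tray; neighbours stand about 70 mm apart, centre to centre.
- bottle_yellow_center (a point): Tall amber bottle, yellow screw cap, white label, yellow band. Point at its centre, half-way up; z up. Height 146 mm: body 58 mm across up to 98 mm, shoulder to 116 mm, cap 34 mm across from 118 to 146 mm (45 to 73 mm above this point; grip it there from above). 0.3 to 0.5 kg. Starts on the spot of its colour in the white tray; neighbours stand about 70 mm apart, centre to centre.
- jar_center (a point): Small amber jar, green screw cap, 72 mm high: body 32 mm across, cap (top 20 mm) 31 mm across. Point at its centre, half-way up; z up. About 80 g. Starts upright on the white tray's floor, 58 mm (centre to centre) from each of the three tall bottles, which stand in front of it and at both sides: a gripper has no room round it until they are gone.
- spot_red: Flat red printed spot, 65 mm across, on the floor of the white storage tray: the place of the red-capped bottle. Origin at its centre, at the height of the tray's floor, 4 mm above the bench. The white tray is fixed, 138 x 208 mm outside, walls 4 mm thick, rim 26 mm above the bench.
- spot_blue: Flat blue printed spot, 65 mm across, on the floor of the white storage tray: the place of the blue-capped bottle. Origin at its centre, at the height of the tray's floor, 4 mm above the bench. The white tray is fixed, 138 x 208 mm outside, walls 4 mm thick, rim 26 mm above the bench.
- spot_yellow: Flat yellow printed spot, 65 mm across, on the floor of the white storage tray: the place of the yellow-capped bottle. Origin at its centre, at the height of the tray's floor, 4 mm above the bench. The white tray is fixed, 138 x 208 mm outside, walls 4 mm thick, rim 26 mm above the bench.
- spill_tray: Empty grey open tray on the left or right: 264 mm along its x, 100 mm along its y outside, walls 4 mm thick, rim 22 mm above the bench. Fixed. Origin at the centre of its underside, on the bench; its floor is 4 mm higher. Three bottles fit in a row on its centre line along its x, about 78 mm apart.
- pan (a point): Centre of the top face of the round steel pan of the white balance, opposite the grey tray: pan 120 mm across, 61 mm above the bench, rigid; a thin dark ring 43 mm across marks its middle. The balance is fixed; housing 176 mm wide, up to 51 mm high, reaching 155 mm from the pan's centre along its own -x (display, keys) and 80 mm along +x.
- beaker_center (a point): White plastic beaker, 58 mm across, 68 mm high, standing empty on the bench just beyond the white tray; a bystander. Point at its centre, half-way up.

How it is judged:
On the way, in this order (a step that is already met when the one before it is completed fails the run):
1. all three tall bottles stand upright in the grey spill tray, let go (x of bottle_red_center in the frame of spill_tray between -0.105 and 0.105 m and y of bottle_red_center in the frame of spill_tray between -0.022 and 0.022 m and height (world z) of bottle_red_center between 0.072 and 0.082 m and angle between each of bottle_red_center, bottle_blue_center, bottle_yellow_center's own z axis and vertical below 0.08 rad and linear speed of each of bottle_red, bottle_blue, bottle_yellow below 0.02 m/s and angular speed of each of bottle_red, bottle_blue, bottle_yellow below 0.2 rad/s and contact force between the fingers and bottle_red below 0.05 N and x of bottle_blue_center in the frame of spill_tray between -0.105 and 0.105 m and y of bottle_blue_center in the frame of spill_tray between -0.022 and 0.022 m and height (world z) of bottle_blue_center between 0.072 and 0.082 m and contact force between the fingers and bottle_blue below 0.05 N and x of bottle_yellow_center in the frame of spill_tray between -0.105 and 0.105 m and y of bottle_yellow_center in the frame of spill_tray between -0.022 and 0.022 m and height (world z) of bottle_yellow_center between 0.072 and 0.082 m and contact force between the fingers and bottle_yellow below 0.05 N), for 0.2 s.
2. the jar stands upright in the middle of the balance pan, let go (horizontal distance between jar_center and pan below 0.015 m and height (world z) of jar_center between 0.092 and 0.102 m and angle between jar_center's own z axis and vertical below 0.08 rad and linear speed of jar below 0.02 m/s and angular speed of jar below 0.2 rad/s and contact force between the fingers and jar below 0.05 N), for 0.2 s.
At the end, for the whole second after the job is handed in: Each tall bottle stands upright on the tray floor, let go and at rest, its centre within 12 mm of the centre of the spot of its own colour; the jar stands upright on the balance pan, let go and at rest, within 15 mm of the pan's centre (all of step 2 and horizontal distance between bottle_red_center and spot_red below 0.012 m and height (world z) of bottle_red_center between 0.072 and 0.082 m and angle between each of bottle_red_center, bottle_blue_center, bottle_yellow_center's own z axis and vertical below 0.08 rad and linear speed of each of bottle_red, bottle_blue, bottle_yellow below 0.02 m/s and angular speed of each of bottle_red, bottle_blue, bottle_yellow below 0.2 rad/s and contact force between the fingers and bottle_red below 0.05 N and horizontal distance between bottle_blue_center and spot_blue below 0.012 m and height (world z) of bottle_blue_center between 0.072 and 0.082 m and contact force between the fingers and bottle_blue below 0.05 N and horizontal distance between bottle_yellow_center and spot_yellow below 0.012 m and height (world z) of bottle_yellow_center between 0.072 and 0.082 m and contact force between the fingers and bottle_yellow below 0.05 N); the robot touches nothing.
It fails at once if the red-capped bottle is tipped, or let go more than about 15 mm above where it comes to stand (angle between bottle_red_center's own z axis and vertical above 0.45 rad or (height (world z) of bottle_red_center above 0.094 m and contact force between the fingers and bottle_red below 0.02 N)).
It fails at once if the blue-capped bottle is tipped, or let go more than about 15 mm above where it comes to stand (angle between bottle_blue_center's own z axis and vertical above 0.45 rad or (height (world z) of bottle_blue_center above 0.094 m and contact force between the fingers and bottle_blue below 0.02 N)).
It fails at once if the yellow-capped bottle is tipped, or let go more than about 15 mm above where it comes to stand (angle between bottle_yellow_center's own z axis and vertical above 0.45 rad or (height (world z) of bottle_yellow_center above 0.094 m and contact force between the fingers and bottle_yellow below 0.02 N)).
It fails at once if the jar is tipped, or let go more than about 15 mm above the pan (angle between jar_center's own z axis and vertical above 0.45 rad or (height (world z) of jar_center above 0.114 m and contact force between the fingers and jar below 0.02 N)).
It fails at once if the beaker is shifted by more than 20 mm or tipped (distance of beaker_center from where it was at the start of the episode above 0.02 m or angle between beaker_center's own z axis and vertical above 0.3 rad).
It also fails if it takes over 136 s, if anything falls off the work surface, if the arm or the gripper's body presses on something with over 40 N, if the wrist force passes 120 N, or if a joint passes its speed limit or range.

## Robot

A 6-joint arm with a two-finger parallel gripper is mounted at the origin on the work surface. World frame = base frame: x ahead of the robot, y to its left, z up, the work surface at z = 0. Lengths are in m, angles in rad, forces in N, time in s.
With the tool pointing down it reaches from about 0.375 to 0.925 m from the base axis. Payload 5.7 kg.
Tool frame: the origin (TCP) lies on the mounting face of the last link; the fingertips stand 182 mm ahead of it and the grasp point (between the pads) lies 163 mm ahead of it; z points along the fingers, y is the line along which they close (so a half turn about z gives the same grasp; the last joint's range is limited). The gripper opens to 88 mm and grips with 3 to 60 N. Pads are 20 mm wide; open, the fingers measure 115 mm over their backs; the gripper's body (75 mm by 178 mm) begins 61 mm behind the grasp point.
Start: joints at [0.989, 0.359, 1.51, -0, 1.272, -0.115], TCP at [0.27, 0.536, 0.405] pointing down, gripper open.
Joint ranges: [-2.97, 2.97], [-1.01, 2.36], [0.21, 2.38], [-0.96, 4.11], [0.2, 2.71], [-2.98, 2.98]. Speed limits (rad/s): [2.39, 2.39, 3.14, 3.14, 3.14, 3.14].

## Interface

Orientations are given as a 3x3 rotation matrix whose columns are the frame's x, y, z axes.
In Python, from workcell import bot, cams, job gives the robot as it stands.
- The arm moves only by the shell command python3 -m jog 'ROWS' [FORCE]. ROWS is JSON, a list that holds one entry, the list of rows, each a list of 7 numbers: the shift along the tool's x, y, z in mm, then the turn, a rotation vector about the tool's x, y, z in degrees, then the finger opening in mm, from 0 to 87.8. A call has 1 to 12 rows; each row shifts and turns the commanded pose from where the row before left it, along the tool's axes as they then stand; what a row does not reach is not made up. A row lasts 1/10 s, in which the tool goes at most 50 mm and 8.59 degrees, less where a joint would pass 70% of its speed; a pose out of reach is approached as far as the arm can. A call with a gripper value outside its range is refused whole. The fingers move at their own pace and stop on an object; FORCE is the grip in N (left out, the last holds). Time passes only in rows, so rows that do not move let the fingers close. It gives the time, the measured TCP pose, the force, the opening and the grip force at its end, in the units of the state.
- bot.get_obs(): the state, without advancing time (a new reading comes with each control period).
- cams.read_camera(name): name is "side" or "top"; returns (picture, depth): 384x512x3 uint8, red, green, blue; 384x512 float32, m along the optical axis (not along the pixel's ray), 0 where there is no reading.
- cams.camera_params(name): a dict with "fx", "fy", "cx", "cy" (pixels), "position" and "attitude" of the camera in the world. Camera axes: x right, y up, looking along -z (the intrinsics and any distortion apply to the point x, -y, -z); pixel columns grow to the right and rows downward; lengths in m; the calibration is good to about 2 mm. A picture is of the moment at which its call begins. camera_params takes no time and is no camera call.
- job.hand_in(): hands the job in; it is judged then, once.
The state is a dict: "t": time; "q": joint angles; "dq": joint speeds; "joint_torque": joint torques, N m; "ee_pos": TCP position; "orientation": TCP orientation; "force": force on the tool from outside, world axes, zero at the start; "ft_torque": the same for the moment, N m; "grip_width": finger opening in m; "finger_force": force on a finger pad.
Only numpy, scipy, OpenCV 4.12 (cv2) and the standard library are available. Lean on these libraries where they do the work, as an engineer would, in place of code of your own. Each camera call takes 0.05 s, during which the arm holds its last target. There are 200 camera calls.

## Working session

There is one attempt and no reset: what is moved stays moved. The work goes in short steps, Python scripts to look and compute and a shell command to move; the robot and the scene stay as the last step left them, time stands still between calls to the robot, and variables do not carry over. Pictures are saved under pics/ and viewed, at most 14 in all, crops included, and the job is handed in when it is done.

```bash
mkdir -p pics; ls; python3 - <<'E'
from workcell import bot,cams,job
import cv2,numpy as np
np.set_printoptions(precision=4,suppress=True)
for n in("top","side"):
    p,d=cams.read_camera(n); cv2.imwrite(f"pics/{n}0.png",p[:,:,::-1]); np.savez(f"{n}0.npz",p=p,d=d)
    print(n,cams.camera_params(n))
o=bot.get_obs();print(o)
E
```

```text
pics
top {'fx': 379.2650328674728, 'fy': 379.2650328674728, 'cx': 253.86529000495622, 'cy': 187.9433590795849, 'position': array([0.5675, 0.0237, 0.8904]), 'attitude': array([[ 0.0145,  0.9979, -0.0635],
       [-0.9999,  0.0148,  0.004 ],
       [ 0.005 ,  0.0634,  0.998 ]])}
side {'fx': 348.4295370724737, 'fy': 348.4295370724737, 'cx': 248.75404855755983, 'cy': 193.0847634736331, 'position': array([0.486 , 0.6558, 0.7477]), 'attitude': array([[-0.9894,  0.0905, -0.1139],
       [-0.1444, -0.7056,  0.6937],
       [-0.0176,  0.7028,  0.7112]])}
{'t': 0.1, 'q': array([ 0.9889,  0.3594,  1.5113, -0.    ,  1.2725, -0.1151]), 'dq': array([ 0.0004, -0.0015, -0.0014,  0.0005,  0.0005, -0.001 ]), 'joint_torque': array([ -0.0005, -51.6353, -27.1409,   0.0677,   0.0277,  -0.    ]), 'ee_pos': array([0.2699, 0.5355, 0.4039]), 'orientation': array([[-0.893 ,  0.45  , -0.0009],
       [ 0.45  ,  0.893 , -0.0014],
       [ 0.0002, -0.0016, -1.    ]]), 'force': array([ 0.0696, -0.389 , -0.1512]), 'ft_torque': array([ 0.0172,  0.0102, -0.0208]), 'finger_force': 0.0, 'grip_width': 0.08727825719447874}
```

View pics/top0.png

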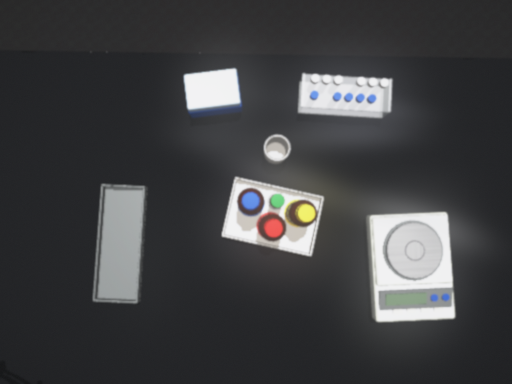

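View pics/side0.png

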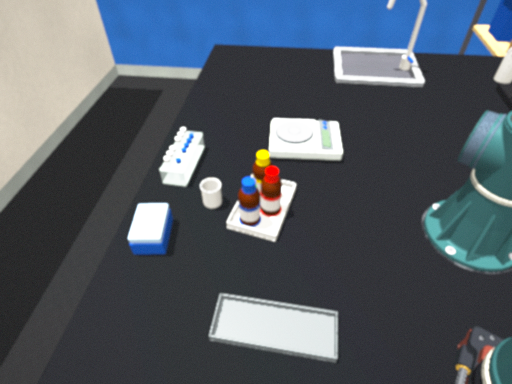

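The top view shows the blue cap at (251,201), red at (272,227), yellow at (306,213) and the jar at (277,201). The grey tray is at (120,244), the pan at (414,250) and the beaker at (277,149). The side view shows the same layout: tray in front, balance behind.

```bash
cat > h.py <<'E'
import numpy as np,cv2
from workcell import bot,cams,job
np.set_printoptions(precision=4,suppress=True)
HSV={'red':[((0,150,90),(8,255,255)),((172,150,90),(180,255,255))],'blue':[((105,140,70),(128,255,255))],
     'yellow':[((22,140,90),(34,255,255))],'green':[((45,100,60),(85,255,255))]}
def rays(n,u,v):
    c=cams.camera_params(n)
    d=np.stack([(u-c['cx'])/c['fx'],-(v-c['cy'])/c['fy'],-np.ones_like(u,float)],-1)
    return c['position'],d@c['attitude'].T
def onplane(n,u,v,z):
    p,r=rays(n,np.asarray(u,float),np.asarray(v,float)); return p+r*((z-p[2])/r[...,2])[...,None]
def cloud(n,d):
    v,u=np.mgrid[:d.shape[0],:d.shape[1]]; p,r=rays(n,u,v); return p+r*d[...,None]
def mask(p,c):
    h=cv2.cvtColor(p,cv2.COLOR_RGB2HSV); return sum(cv2.inRange(h,*b) for b in HSV[c])>0
def blob(m):
    n,l,s,c=cv2.connectedComponentsWithStats(m.astype(np.uint8)); i=1+np.argmax(s[1:,4]); return l==i
def circ(m):
    c=max(cv2.findContours(m.astype(np.uint8),cv2.RETR_EXTERNAL,cv2.CHAIN_APPROX_NONE)[0],key=cv2.contourArea)
    return cv2.minEnclosingCircle(c),cv2.contourArea(c)
def cap(p,d,c,ztop,n='top'):
    W=cloud(n,d); m=blob(mask(p,c)&(abs(W[...,2]-ztop)<.012)&(W[...,0]>.3)&(abs(W[...,1])<.4))
    v,u=np.nonzero(m); w=onplane(n,u.mean(),v.mean(),ztop)
    e=onplane(n,u,v,ztop); return w,m.sum(),np.ptp(e[:,:2],axis=0),np.median(W[m][:,2]),(u.mean(),v.mean())
E
python3 - <<'E'
from h import *
f=np.load('top0.npz');p,d=f['p'],f['d'];W=cloud('top',d)
for c,z in(('red',.15),('blue',.15),('yellow',.15),('green',.076)): print(c,*cap(p,d,c,z))
# grey tray
x,y,z=W[...,0],W[...,1],W[...,2]
for nm,m in (('greytray rim',(z>.012)&(z<.03)&(y>.2)&(x>.25)&(x<.65)),('greytray floor',(p.min(2)>70)&(y>.2)&(x>.25)&(x<.62)),
  ('pan',(z>.056)&(z<.068)&(y<-.2)&(x<.65)),('white tray',(z>.015)&(z<.034)&(abs(y)<.15)&(x<.62)),('beaker',(z>.06)&(z<.076)&(abs(y)<.12)&(x>.6)&(x<.73))):
    m=m.astype(np.uint8);
    m=blob(m); vv,uu=np.nonzero(m); zz=np.median(z[m]); e=onplane('top',uu,vv,zz)[:,:2]
    r=cv2.minAreaRect((e*1000).astype(np.float32)); print(nm,m.sum(),'z',zz,'rect',r,'circ',cv2.minEnclosingCircle((e*1000).astype(np.float32)),(uu.mean(),vv.mean()))
E
```

```text
red [ 0.5379 -0.0176  0.15  ] 236 [0.033  0.0313] 0.14983349278270286 (np.float64(272.98728813559325), np.float64(227.63983050847457))
blue [0.5893 0.0275 0.15  ] 190 [0.0275 0.0294] 0.14961256052235156 (np.float64(250.17368421052632), np.float64(200.83684210526314))
yellow [ 0.5667 -0.0819  0.15  ] 179 [0.0313 0.0332] 0.14970050942993773 (np.float64(306.12849162011173), np.float64(213.26256983240222))
green [ 0.5932 -0.0293  0.076 ] 118 [0.0237 0.0258] 0.0760098579421204 (np.float64(276.8135593220339), np.float64(200.45762711864407))
greytray rim 880 z 0.020406323516886704 rect ((494.4383544921875, 324.98101806640625), (102.89822387695312, 263.90704345703125), 88.12519073486328) circ ((494.367919921875, 325.9857482910156), 139.90728759765625) (np.float64(117.46022727272727), np.float64(245.0909090909091))
greytray floor 5331 z 0.004103359896880487 rect ((488.86578369140625, 330.38421630859375), (108.07036590576172, 265.8235778808594), 88.13916778564453) circ ((489.3721008300781, 329.94036865234375), 141.88291931152344) (np.float64(118.94053648471206), np.float64(245.04295629337835))
pan 2429 z 0.06110536607290573 rect ((491.69268798828125, -328.48565673828125), (118.55586242675781, 120.09762573242188), 0.7819413542747498) circ ((492.0856018066406, -327.42462158203125), 61.856353759765625) (np.float64(413.48373816385345), np.float64(249.62824207492795))
white tray 482 z 0.02529608818786999 rect ((560.4466552734375, -22.35820770263672), (207.7279052734375, 137.7917022705078), 78.21480560302734) circ ((559.3353271484375, -22.903738021850586), 122.2463607788086) (np.float64(278.22614107883817), np.float64(225.45020746887965))
beaker 111 z 0.0667886559275368 rect ((706.5892333984375, -27.64301872253418), (55.41333770751953, 45.73405456542969), 87.6727523803711) circ ((710.8440551757812, -27.66092872619629), 28.44195556640625) (np.float64(277.05405405405406), np.float64(149.25225225225225))
```

```bash
python3 -m jog '[[[0,0,0,0,0,-6.7,66],[0,0,0,0,0,-6.7,66],[0,0,0,0,0,-6.7,66],[0,0,0,0,0,-6.6,66],[-20,-32,0,0,0,0,66],[-20,-32,0,0,0,0,66],[-20,-32,0,0,0,0,66],[-20,-32,0,0,0,0,66],[-20,-32,0,0,0,0,66],[-20,-32,0,0,0,0,66],[-20,-32,0,0,0,0,66],[-20,-32,0,0,0,0,66]]]' 30
python3 -c "
from h import *
o=bot.get_obs();print(o['orientation'],o['q'])"
```

```text
t: 1.3
ee_pos: [0.4302, 0.2782, 0.4044]
orientation: [[-1.0, 0.001, -0.001], [0.001, 1.0, -0.0], [0.001, -0.0, -1.0]]
force: [0.4, -0.7, 0.2]
grip_width: 0.0661
finger_force: 0.0
[[-1.      0.0007 -0.0005]
 [ 0.0007  1.     -0.0003]
 [ 0.0005 -0.0003 -1.    ]] [ 0.4391  0.2332  1.6964 -0.0001  1.2126 -1.1309]
```

```bash
python3 -m jog '[[[-20,-31.5,0,0,0,0,66],[-20,-31.5,0,0,0,0,66],[-20,-31.5,0,0,0,0,66],[-20,-31.5,0,0,0,0,66],[-20,-31.5,0,0,0,0,66],[-20,-31.5,0,0,0,0,66],[-20,-31.5,0,0,0,0,66],[-19,-30.5,0,0,0,0,66],[0,0,20,0,0,0,66],[0,0,25,0,0,0,66],[0,0,0,0,0,0,66]]]'
python3 - <<'E'
from h import *
p,d=cams.read_camera('side'); cv2.imwrite('pics/s1.png',cv2.resize(p[100:292,150:406,::-1],None,fx=3,fy=3))
E
```

```text
t: 2.4
ee_pos: [0.5871, 0.0282, 0.3562]
orientation: [[-1.0, 0.002, -0.007], [0.002, 1.0, 0.0], [0.007, 0.0, -1.0]]
force: [-0.2, -0.5, 0.3]
grip_width: 0.0656
finger_force: 0.0
```

View pics/s1.png

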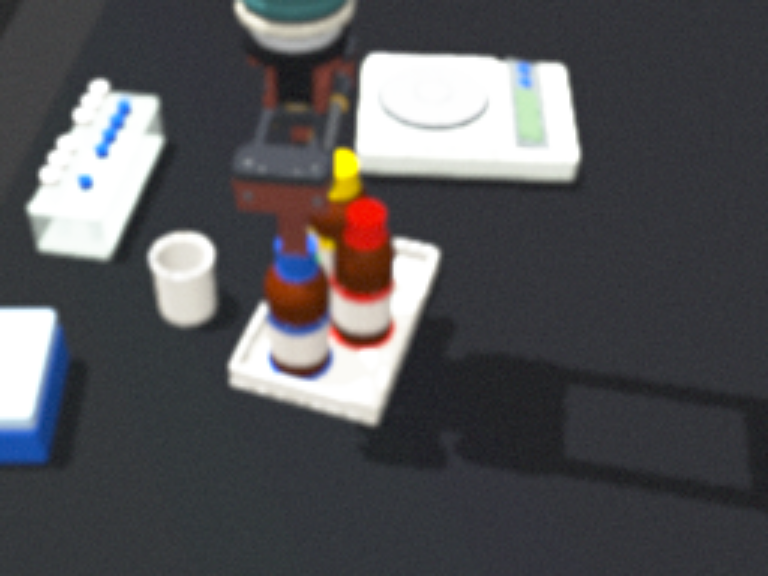

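The fingers hang over the blue cap (295,260 in the crop) and line up with it, with the other bottles clear. I'll go down and grip.

```bash
python3 -m jog '[[[-2,0,18,0,0,0,66],[0,0,18,0,0,0,66],[0,0,12,0,0,0,66],[0,0,4,0,0,0,66],[0,0,0,0,0,0,30],[0,0,0,0,0,0,30],[0,0,0,0,0,0,30],[0,0,0,0,0,0,30],[0,0,0,0,0,0,30],[0,0,0,0,0,0,30]]]' 35
```

```text
t: 3.45
ee_pos: [0.5909, 0.0284, 0.3082]
orientation: [[-1.0, 0.001, 0.001], [0.001, 1.0, -0.0], [-0.001, -0.0, -1.0]]
force: [-0.6, -1.8, 3.4]
grip_width: 0.0334
finger_force: 35.0
```

```bash
python3 -m jog '[[[0,0,-8,0,0,0,30],[0,0,-20,0,0,0,30],[0,0,-25,0,0,0,30],[0,0,-20,0,0,0,30],[0,10,-7,0,0,0,30],[1,20,0,0,0,0,30],[2,30,0,0,0,0,30],[3,35,0,0,0,0,30],[3,35,0,0,0,0,30],[3,35,0,0,0,0,30],[3,35,0,0,0,0,30],[2,35,0,0,0,0,30]]]'
python3 -m jog '[[[1,30,0,0,0,0,30],[0,20,0,0,0,0,30],[0,10,0,0,0,0,30],[0,0,0,0,0,0,30],[0,0,15,0,0,0,30],[0,0,20,0,0,0,30],[0,0,20,0,0,0,30],[0,0,10,0,0,0,30],[0,0,0,0,0,0,30],[0,0,0,0,0,0,30]]]'
```

```text
t: 4.65
ee_pos: [0.5725, 0.2655, 0.3863]
orientation: [[-1.0, 0.001, -0.003], [0.001, 1.0, -0.001], [0.003, -0.001, -1.0]]
force: [0.9, -0.5, -4.5]
grip_width: 0.0334
finger_force: 35.0
t: 5.65
ee_pos: [0.5733, 0.323, 0.3231]
orientation: [[-1.0, 0.002, 0.0], [0.002, 1.0, -0.0], [-0.0, -0.0, -1.0]]
force: [0.1, -0.2, -5.5]
grip_width: 0.0334
finger_force: 35.0
```

```bash
python3 -m jog '[[[0,0,7,0,0,0,30],[0,0,4,0,0,0,30],[0,0,2,0,0,0,30],[0,0,2,0,0,0,30],[0,0,0,0,0,0,30]]]'

```

```text
t: 6.15
ee_pos: [0.573, 0.3236, 0.3083]
orientation: [[-1.0, 0.001, 0.001], [0.001, 1.0, 0.0], [-0.001, 0.0, -1.0]]
force: [-1.9, -0.2, 0.5]
grip_width: 0.0332
finger_force: 35.0
```

```bash
python3 -m jog '[[[0,0,0,0,0,0,66],[0,0,0,0,0,0,66],[0,0,0,0,0,0,66],[0,0,-15,0,0,0,66],[0,0,-30,0,0,0,66],[0,0,-30,0,0,0,66],[3,-30,0,0,0,0,66],[4,-45,0,0,0,0,66],[4,-45,0,0,0,0,66],[5,-45,0,0,0,0,66],[5,-45,0,0,0,0,66],[5,-45,0,0,0,0,66]]]'
python3 -m jog '[[[5,-45,0,0,0,0,66],[4,-30,0,0,0,0,66],[0,-11,0,0,0,0,66],[0,0,0,0,0,0,66],[0,0,15,0,0,0,66],[0,0,25,0,0,0,66]]]'
python3 - <<'E'
from h import *
p,d=cams.read_camera('top'); print(*cap(p,d,'blue',.15)); 
p,d=cams.read_camera('side'); cv2.imwrite('pics/s2.png',p[:,:,::-1])
E
```

```text
t: 7.35
ee_pos: [0.5464, 0.067, 0.3841]
orientation: [[-1.0, 0.0, 0.002], [0.0, 1.0, -0.0], [-0.002, -0.0, -1.0]]
force: [0.3, -0.0, 0.5]
grip_width: 0.0661
finger_force: 0.0
t: 7.95
ee_pos: [0.5389, -0.0162, 0.3442]
orientation: [[-1.0, 0.0, 0.005], [0.0, 1.0, -0.0], [-0.005, -0.0, -1.0]]
force: [0.1, -0.3, -0.8]
grip_width: 0.0655
finger_force: 0.0
[0.5729 0.3211 0.15  ] 261 [0.0312 0.0353] 0.1493312737275444 (np.float64(99.22605363984674), np.float64(207.0536398467433))
```

View pics/s2.png

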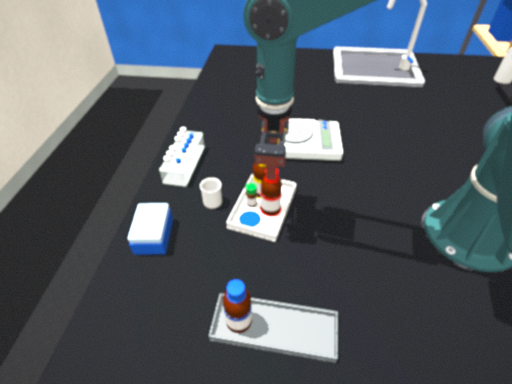

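Blue stands upright in the grey tray (237,310) and the gripper is over the red cap (272,170). Its spot now shows at (250,218). Next I'll grip red and carry it.

```bash
python3 -m jog '[[[0,0,18,0,0,0,66],[0,0,14,0,0,0,66],[0,0,4,0,0,0,66],[0,0,0,0,0,0,30],[0,0,0,0,0,0,30],[0,0,0,0,0,0,30],[0,0,0,0,0,0,30],[0,0,0,0,0,0,30],[0,0,0,0,0,0,30]]]' 35
python3 -m jog '[[[0,0,-8,0,0,0,30],[0,0,-20,0,0,0,30],[0,0,-25,0,0,0,30],[0,0,-20,0,0,0,30],[0,10,-7,0,0,0,30],[4,20,0,0,0,0,30],[4,30,0,0,0,0,30],[4,35,0,0,0,0,30],[5,35,0,0,0,0,30],[5,35,0,0,0,0,30],[5,35,0,0,0,0,30],[5,35,0,0,0,0,30]]]'
```

```text
t: 8.95
ee_pos: [0.5378, -0.0176, 0.3072]
orientation: [[-1.0, 0.001, 0.001], [0.001, 1.0, -0.0], [-0.001, -0.0, -1.0]]
force: [-1.3, -0.3, 4.7]
grip_width: 0.0334
finger_force: 35.0
t: 10.15
ee_pos: [0.5045, 0.2195, 0.3857]
orientation: [[-1.0, 0.001, -0.002], [0.001, 1.0, -0.0], [0.002, -0.0, -1.0]]
force: [0.4, -0.8, -3.9]
grip_width: 0.0336
finger_force: 35.0
```

```bash
python3 -m jog '[[[3,30,0,0,0,0,30],[3,25,0,0,0,0,30],[0,15,0,0,0,0,30],[0,5,0,0,0,0,30],[0,0,15,0,0,0,30],[0,0,20,0,0,0,30],[0,0,20,0,0,0,30],[0,0,10,0,0,0,30],[0,0,6,0,0,0,30],[0,0,4,0,0,0,30],[0,0,2,0,0,0,30],[0,0,0,0,0,0,30]]]'
```

```text
t: 11.35
ee_pos: [0.504, 0.2944, 0.3182]
orientation: [[-1.0, 0.001, 0.015], [0.002, 1.0, 0.008], [-0.015, 0.008, -1.0]]
force: [-5.3, 2.2, 44.3]
grip_width: 0.0339
finger_force: 37.0
```

The last call ended while the arm was still moving, so y came out short and the bottle is pressing on the rim. I'll lift it and check.

```bash
python3 -m jog '[[[0,0,-5,0,0,0,30],[0,0,-15,0,0,0,30],[0,0,-20,0,0,0,30],[0,0,0,0,0,0,30],[0,0,0,0,0,0,30]]]'
python3 - <<'E'
from h import *
o=bot.get_obs();print(o['orientation'])
p,d=cams.read_camera('side'); cv2.imwrite('pics/s3.png',cv2.resize(p[200:384,150:406,::-1],None,fx=3,fy=3))
W=cloud('side',d);m=blob(mask(p,'red')&(W[...,1]>.2));print('red z range',np.percentile(W[m],[2,50,98],axis=0))
E
```

```text
t: 11.85
ee_pos: [0.5, 0.2921, 0.3496]
orientation: [[-1.0, 0.001, 0.001], [0.001, 1.0, -0.0], [-0.001, -0.0, -1.0]]
force: [0.4, 0.2, -4.3]
grip_width: 0.0333
finger_force: 35.0
[[-1.      0.0014  0.0006]
 [ 0.0014  1.     -0.0001]
 [-0.0006 -0.0001 -1.    ]]
red z range [[0.4684 0.3076 0.1207]
 [0.4906 0.3204 0.1301]
 [0.5153 0.3753 0.2526]]
```

View pics/s3.png

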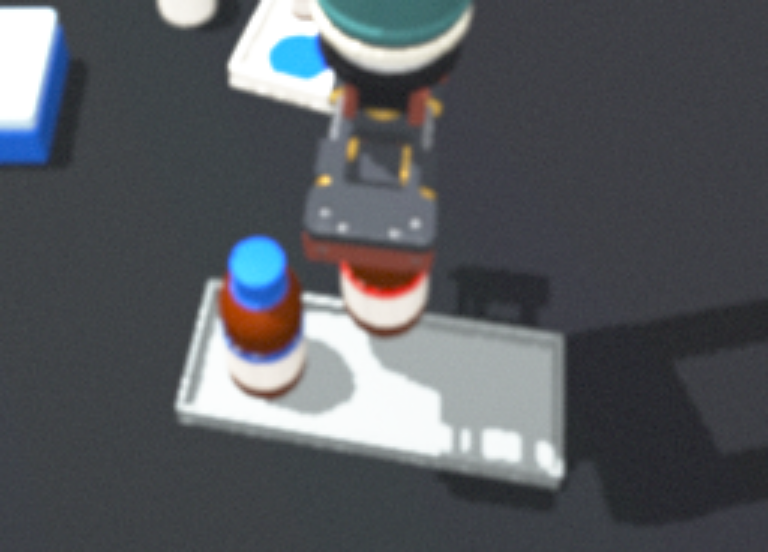

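Red still hangs upright in the gripper (385,300), just short of the tray's centre line. I'll shift it +35 mm in y and set it down.

```bash
python3 -m jog '[[[0,5,0,0,0,0,30],[2,10,0,0,0,0,30],[3,12,0,0,0,0,30],[0,8,0,0,0,0,30],[0,0,0,0,0,0,30],[0,0,10,0,0,0,30],[0,0,15,0,0,0,30],[0,0,11,0,0,0,30],[0,0,3,0,0,0,30],[0,0,0,0,0,0,30],[0,0,0,0,0,0,30]]]'
```

```text
t: 13.0
ee_pos: [0.4951, 0.3276, 0.3109]
orientation: [[-1.0, 0.001, 0.0], [0.001, 1.0, 0.0], [-0.0, 0.0, -1.0]]
force: [0.2, 0.6, -3.2]
grip_width: 0.0339
finger_force: 35.0
```

```bash
python3 -m jog '[[[0,0,2,0,0,0,30],[0,0,2,0,0,0,30],[0,0,0,0,0,0,30]]]'
python3 -m jog '[[[0,0,1.5,0,0,0,30],[0,0,0,0,0,0,30]]]'
```

```text
t: 13.3
ee_pos: [0.4948, 0.3276, 0.3066]
orientation: [[-1.0, 0.001, 0.0], [0.001, 1.0, -0.0], [-0.0, -0.0, -1.0]]
force: [0.3, -0.3, -4.5]
grip_width: 0.0339
finger_force: 35.0
t: 13.5
ee_pos: [0.4948, 0.3276, 0.305]
orientation: [[-1.0, 0.001, -0.0], [0.001, 1.0, -0.0], [0.0, -0.0, -1.0]]
force: [-0.9, -0.5, -3.6]
grip_width: 0.0336
finger_force: 35.0
```

```bash
python3 -m jog '[[[0,0,1.5,0,0,0,30],[0,0,1,0,0,0,30],[0,0,0,0,0,0,30]]]'
python3 -m jog '[[[0,0,1,0,0,0,30],[0,0,0,0,0,0,30]]]'
```

```text
t: 13.8
ee_pos: [0.4948, 0.3276, 0.3024]
orientation: [[-1.0, 0.001, -0.0], [0.001, 1.0, -0.0], [0.0, -0.0, -1.0]]
force: [0.2, 0.0, -4.0]
grip_width: 0.0337
finger_force: 35.0
t: 14.0
ee_pos: [0.495, 0.3276, 0.3022]
orientation: [[-1.0, 0.001, 0.001], [0.001, 1.0, 0.0], [-0.001, 0.0, -1.0]]
force: [-1.6, -1.3, 1.5]
grip_width: 0.0336
finger_force: 35.1
```

```bash
python3 -m jog '[[[0,0,0,0,0,0,66],[0,0,0,0,0,0,66],[0,0,0,0,0,0,66],[0,0,-15,0,0,0,66],[0,0,-32,0,0,0,66],[0,0,-35,0,0,0,66],[-4,-25,0,0,0,0,66],[-8,-45,0,0,0,0,66],[-8,-45,0,0,0,0,66],[-8,-45,0,0,0,0,66],[-8,-45,0,0,0,0,66],[0,0,0,0,0,0,66]]]'
python3 -m jog '[[[-5,-30,0,0,0,0,66],[-8,-45,0,0,0,0,66],[-8,-45,0,0,0,0,66],[-8,-45,0,0,0,0,66],[-5,-30,0,0,0,0,66],[-2,-10,0,0,0,0,66],[0,0,0,0,0,0,66],[0,0,0,0,0,0,66]]]'
python3 - <<'E'
from h import *
p,d=cams.read_camera('top')
for c in('blue','red'): print(*cap(p,d,c,.15))
E
```

```text
t: 15.2
ee_pos: [0.5317, 0.1182, 0.3839]
orientation: [[-1.0, 0.005, 0.001], [0.005, 1.0, -0.002], [-0.001, -0.002, -1.0]]
force: [0.6, 0.5, 1.2]
grip_width: 0.066
finger_force: 0.0
t: 16.0
ee_pos: [0.5663, -0.0812, 0.3835]
orientation: [[-1.0, 0.0, -0.001], [0.0, 1.0, 0.001], [0.001, 0.001, -1.0]]
force: [-0.4, 1.4, -0.5]
grip_width: 0.0657
finger_force: 0.0
[0.573 0.321 0.15 ] 260 [0.0312 0.0353] 0.14947677092126382 (np.float64(99.28076923076924), np.float64(207.01923076923077))
[0.4864 0.3212 0.15  ] 269 [0.0309 0.0366] 0.14952011444295166 (np.float64(97.35687732342008), np.float64(251.91078066914497))
```

```bash
python3 -m jog '[[[0,0,15,0,0,0,66],[0,0,25,0,0,0,66],[0,0,22,0,0,0,66],[0,0,12,0,0,0,66],[0,0,2,0,0,0,66],[0,0,0,0,0,0,30],[0,0,0,0,0,0,30],[0,0,0,0,0,0,30],[0,0,0,0,0,0,30],[0,0,0,0,0,0,30],[0,0,0,0,0,0,30]]]' 40
python3 -m jog '[[[0,0,-8,0,0,0,30],[0,0,-20,0,0,0,30],[0,0,-25,0,0,0,30],[0,0,-20,0,0,0,30],[2,5,-7,0,0,0,30],[6,15,0,0,0,0,30],[12,30,0,0,0,0,30],[14,36,0,0,0,0,30],[14,36,0,0,0,0,30],[12,30,0,0,0,0,30],[4,15,0,0,0,0,30],[0,0,0,0,0,0,30]]]'
```

```text
t: 17.15
ee_pos: [0.5668, -0.0824, 0.3083]
orientation: [[-1.0, 0.001, 0.001], [0.001, 1.0, -0.0], [-0.001, -0.0, -1.0]]
force: [-0.2, 1.0, 5.0]
grip_width: 0.0334
finger_force: 40.0
t: 18.35
ee_pos: [0.501, 0.0867, 0.3866]
orientation: [[-1.0, -0.002, -0.003], [-0.002, 1.0, 0.0], [0.003, 0.0, -1.0]]
force: [0.7, 0.3, -2.1]
grip_width: 0.0335
finger_force: 40.0
```

Remaining: dx −91, dy +242.

```bash
python3 -m jog '[[[4,10,0,0,0,0,30],[9,22,0,0,0,0,30],[13,35,0,0,0,0,30],[13,36,0,0,0,0,30],[13,36,0,0,0,0,30],[13,36,0,0,0,0,30],[13,35,0,0,0,0,30],[9,20,0,0,0,0,30],[4,12,0,0,0,0,30],[0,0,0,0,0,0,30],[0,0,0,0,0,0,30]]]'

```

```text
t: 19.45
ee_pos: [0.4123, 0.326, 0.3874]
orientation: [[-1.0, 0.001, -0.0], [0.001, 1.0, -0.001], [0.0, -0.001, -1.0]]
force: [-0.5, 0.8, -3.4]
grip_width: 0.0334
finger_force: 40.0
```

```bash
python3 -m jog '[[[2,1,15,0,0,0,30],[0,1,22,0,0,0,30],[0,0,20,0,0,0,30],[0,0,12,0,0,0,30],[0,0,5,0,0,0,30],[0,0,3,0,0,0,30],[0,0,1.5,0,0,0,30],[0,0,0,0,0,0,30],[0,0,0,0,0,0,30]]]'

```

```text
t: 20.35
ee_pos: [0.4101, 0.3288, 0.3097]
orientation: [[-1.0, 0.001, 0.001], [0.001, 1.0, 0.0], [-0.001, 0.0, -1.0]]
force: [0.3, -0.1, -2.4]
grip_width: 0.0329
finger_force: 40.0
```

```bash
python3 -m jog '[[[0,0,1.5,0,0,0,30],[0,0,0,0,0,0,30]]]'
python3 -m jog '[[[0,0,0.7,0,0,0,30],[0,0,0,0,0,0,30]]]'
```

```text
t: 20.55
ee_pos: [0.4101, 0.329, 0.3083]
orientation: [[-1.0, 0.001, 0.001], [0.001, 1.0, 0.001], [-0.001, 0.001, -1.0]]
force: [0.4, 0.1, 0.2]
grip_width: 0.0335
finger_force: 40.0
t: 20.75
ee_pos: [0.4103, 0.3291, 0.3082]
orientation: [[-1.0, 0.001, 0.002], [0.001, 1.0, 0.001], [-0.002, 0.001, -1.0]]
force: [-0.8, -0.3, 8.5]
grip_width: 0.0333
finger_force: 40.0
```

Down. I'll release, rise, retreat towards the jar, then measure the bottles and spots.

```bash
python3 -m jog '[[[0,0,0,0,0,0,66],[0,0,0,0,0,0,66],[0,0,0,0,0,0,66],[0,0,-15,0,0,0,66],[0,0,-32,0,0,0,66],[0,0,-33,0,0,0,66],[0,-20,0,0,0,0,66],[0,-40,0,0,0,0,66],[0,-40,0,0,0,0,66],[0,-20,0,0,0,0,66],[0,0,0,0,0,0,66],[0,0,0,0,0,0,66]]]'
python3 - <<'E'
from h import *
p,d=cams.read_camera('top'); cv2.imwrite('pics/t4.png',p[:,:,::-1]); W=cloud('top',d)
for c in('blue','red','yellow'): print(*cap(p,d,c,.15))
print('jar',*cap(p,d,'green',.076))
for c in('blue','red','yellow'):
    m=blob(mask(p,c)&(abs(W[...,1])<.14)&(abs(W[...,2])<.02)&(W[...,0]<.68)); v,u=np.nonzero(m); e=onplane('top',u,v,.004)[:,:2].astype(np.float32)
    print(c,m.sum(),e.mean(0),cv2.minEnclosingCircle(e*1000))
# pan ring
x,y,z=np.moveaxis(W,-1,0)
m=blob((z>.056)&(z<.068)&(y<-.2)&(x<.65)); v,u=np.nonzero(m); e=onplane('top',u,v,.061)[:,:2]; print('pan',e.mean(0),np.ptp(e,axis=0))
E
```

```text
t: 21.95
ee_pos: [0.4099, 0.2087, 0.387]
orientation: [[-1.0, 0.002, 0.0], [0.002, 1.0, 0.0], [-0.0, 0.0, -1.0]]
force: [1.2, -0.5, -0.3]
grip_width: 0.0657
finger_force: 0.0
[0.5729 0.321  0.15  ] 260 [0.0312 0.0371] 0.14930015587017892 (np.float64(99.26538461538462), np.float64(207.0653846153846))
[0.4866 0.3212 0.15  ] 271 [0.0327 0.0368] 0.14942296014014456 (np.float64(97.34317343173431), np.float64(251.8228782287823))
[0.4206 0.3275 0.15  ] 141 [0.0229 0.0346] 0.14934306931038843 (np.float64(92.64539007092199), np.float64(286.39716312056737))
jar [ 0.5932 -0.0294  0.076 ] 109 [0.0237 0.0237] 0.07598240439900172 (np.float64(276.8715596330275), np.float64(200.44954128440367))
blue 359 [0.591  0.0323] ((590.24951171875, 28.671127319335938), 27.312576293945312)
red 434 [ 0.5351 -0.0184] ((536.8682861328125, -18.717294692993164), 28.16672706604004)
yellow 58 [ 0.5565 -0.099 ] ((556.584716796875, -96.65838623046875), 16.613405227661133)
pan [ 0.491  -0.3285] [0.1208 0.1199]
```

View pics/t4.png

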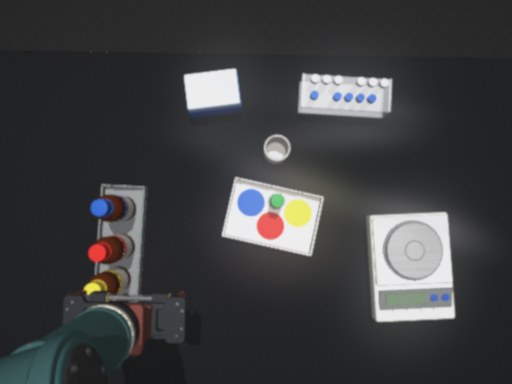

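All three bottles stand in the grey tray (caps at (101,208), (98,252) and (93,288)), and the jar is now free at (277,201). The spots show at blue (251,203), red (270,226) and yellow (298,213). Next is the jar.

```bash
python3 -m jog '[[[-10,-13,0,0,0,0,66],[-18,-24,0,0,0,0,66],[-25,-33,0,0,0,0,66],[-28,-35,0,0,0,0,66],[-28,-35,0,0,0,0,66],[-28,-35,0,0,0,0,66],[-23,-33,0,0,0,0,66],[-16,-20,0,0,0,0,66],[-7,-10,0,0,0,0,66],[0,0,0,0,0,0,66],[0,0,0,0,0,0,66]]]' 15

```

```text
t: 23.1
ee_pos: [0.5921, -0.0281, 0.3866]
orientation: [[-1.0, -0.0, -0.001], [-0.0, 1.0, 0.001], [0.001, 0.001, -1.0]]
force: [-0.1, -0.2, 0.3]
grip_width: 0.0661
finger_force: 0.0
```

```bash
python3 - <<'E'
from h import *
p,d=cams.read_camera('top'); W=cloud('top',d)
print(*cap(p,d,'yellow',.15)); print(*cap(p,d,'red',.15))
HSV['yellow']=[((20,70,60),(36,255,255))];HSV['red']=[((0,90,60),(9,255,255)),((170,90,60),(180,255,255))];HSV['blue']=[((100,90,50),(130,255,255))]
f=cams.read_camera('side')
for n,(p,d) in(('side',f),):
  W=cloud(n,d)
  for c in('blue','red','yellow'):
    m=blob(mask(p,c)&(abs(W[...,1])<.14)&(abs(W[...,2])<.02)&(W[...,0]<.68)); 
    k=max(cv2.findContours(m.astype(np.uint8),cv2.RETR_EXTERNAL,cv2.CHAIN_APPROX_NONE)[0],key=len)[:,0]
    e=onplane(n,k[:,0],k[:,1],.004)[:,:2].astype(np.float32)*1000
    print(n,c,m.sum(),cv2.fitEllipse(e))
  print(bot.get_obs()['ee_pos'])
E
```

```text
[0.4133 0.3275 0.15  ] 282 [0.0342 0.0365] 0.14950291845576796 (np.float64(92.48581560283688), np.float64(290.3014184397163))
[0.4866 0.3211 0.15  ] 271 [0.0327 0.0366] 0.1494403890509135 (np.float64(97.39114391143912), np.float64(251.82656826568265))
side blue 234 ((588.441162109375, 28.494884490966797), (49.74589157104492, 55.96597671508789), 85.8094711303711)
side red 239 ((534.8248291015625, -17.097305297851562), (52.527652740478516, 58.62411880493164), 96.56802368164062)
side yellow 176 ((562.9982299804688, -80.89749145507812), (48.1350212097168, 56.65631866455078), 6.35705041885376)
[ 0.5918 -0.028   0.3868]
```

```bash
python3 -m jog '[[[-1,-1,20,0,0,0,66],[0,0,30,0,0,0,66],[0,0,35,0,0,0,66],[0,0,35,0,0,0,66],[0,0,25,0,0,0,66],[0,0,12,0,0,0,66],[0,0,3,0,0,0,66],[0,0,0,0,0,0,66],[0,0,0,0,0,0,28],[0,0,0,0,0,0,28],[0,0,0,0,0,0,28],[0,0,0,0,0,0,28]]]' 15
python3 -m jog '[[[0,0,0,0,0,0,28],[0,0,0,0,0,0,28],[0,0,-8,0,0,0,28],[0,0,-20,0,0,0,28],[0,0,-30,0,0,0,28],[0,0,-30,0,0,0,28],[0,0,-15,0,0,0,28],[0,0,-7,0,0,0,28],[0,0,0,0,0,0,28],[0,0,0,0,0,0,28]]]'
```

```text
t: 24.4
ee_pos: [0.5937, -0.0306, 0.2276]
orientation: [[-1.0, 0.001, 0.001], [0.001, 1.0, -0.0], [-0.001, -0.0, -1.0]]
force: [-0.8, -0.4, -0.3]
grip_width: 0.0374
finger_force: 0.0
t: 25.4
ee_pos: [0.5931, -0.0304, 0.3362]
orientation: [[-1.0, 0.001, -0.001], [0.001, 1.0, 0.0], [0.001, 0.0, -1.0]]
force: [-0.2, 0.3, -1.4]
grip_width: 0.0311
finger_force: 15.0
```

```bash
python3 -m jog '[[[4,-10,0,0,0,0,28],[9,-25,0,0,0,0,28],[12,-36,0,0,0,0,28],[13,-38,0,0,0,0,28],[13,-38,0,0,0,0,28],[13,-38,0,0,0,0,28],[13,-38,0,0,0,0,28],[12,-38,0,0,0,0,28],[8,-25,0,0,0,0,28],[4,-11,0,0,0,0,28],[0,0,0,0,0,0,28],[0,0,0,0,0,0,28]]]'
python3 - <<'E'
from h import *
p,d=cams.read_camera('side'); cv2.imwrite('pics/s5.png',cv2.resize(p[20:212,200:456,::-1],None,fx=3,fy=3))
E
```

```text
t: 26.6
ee_pos: [0.4922, -0.3266, 0.3364]
orientation: [[-1.0, 0.001, -0.001], [0.001, 1.0, 0.001], [0.001, 0.001, -1.0]]
force: [-0.4, 0.6, -1.0]
grip_width: 0.0313
finger_force: 15.0
```

View pics/s5.png

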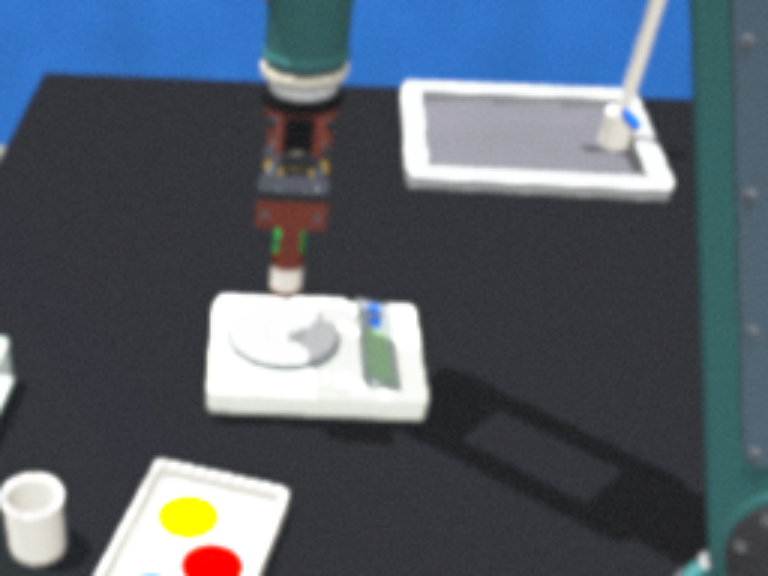

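The jar (287,275) hangs upright above the pan (285,337). I'll lower it to TCP z ≈ 0.285.

```bash
python3 -m jog '[[[0,-1.5,10,0,0,0,28],[0,0,18,0,0,0,28],[0,0,12,0,0,0,28],[0,0,6,0,0,0,28],[0,0,3,0,0,0,28],[0,0,0,0,0,0,28],[0,0,0,0,0,0,28]]]'
python3 -m jog '[[[0,0,1.5,0,0,0,28],[0,0,0,0,0,0,28]]]'
```

```text
t: 27.35
ee_pos: [0.4926, -0.329, 0.2884]
orientation: [[-1.0, 0.001, 0.001], [0.001, 1.0, -0.001], [-0.001, -0.001, -1.0]]
force: [-0.3, -0.0, -1.3]
grip_width: 0.0315
finger_force: 15.0
t: 27.55
ee_pos: [0.4924, -0.329, 0.2868]
orientation: [[-1.0, 0.001, 0.0], [0.001, 1.0, -0.001], [-0.0, -0.001, -1.0]]
force: [0.3, -0.1, -0.8]
grip_width: 0.0314
finger_force: 15.0
```

```bash
python3 -m jog '[[[0,0,1,0,0,0,28],[0,0,0,0,0,0,28]]]'
```

```text
t: 27.75
ee_pos: [0.4923, -0.3289, 0.2855]
orientation: [[-1.0, 0.001, 0.0], [0.001, 1.0, -0.0], [-0.0, -0.0, -1.0]]
force: [0.6, 0.0, -1.3]
grip_width: 0.0317
finger_force: 15.0
```

```bash
python3 -m jog '[[[0,0,1.5,0,0,0,28],[0,0,0,0,0,0,28]]]'
```

```text
t: 27.95
ee_pos: [0.4924, -0.3289, 0.2842]
orientation: [[-1.0, 0.001, 0.0], [0.001, 1.0, -0.0], [-0.0, -0.0, -1.0]]
force: [-0.3, 0.3, 1.7]
grip_width: 0.0311
finger_force: 15.0
```

```bash
python3 -m jog '[[[0,0,0,0,0,0,60],[0,0,0,0,0,0,66],[0,0,0,0,0,0,66],[0,0,-12,0,0,0,66],[0,0,-30,0,0,0,66],[0,0,-35,0,0,0,66],[0,0,-27,0,0,0,66],[0,25,0,0,0,0,66],[0,45,0,0,0,0,66],[0,45,0,0,0,0,66],[0,25,0,0,0,0,66],[0,0,0,0,0,0,66]]]'
python3 - <<'E'
from h import *
p,d=cams.read_camera('top'); W=cloud('top',d)
m=blob(mask(p,'green')&(W[...,2]>.11)&(W[...,1]<-.25)); v,u=np.nonzero(m); print(onplane('top',u.mean(),v.mean(),.133),m.sum(),np.median(W[m][:,2]))
E
```

```text
t: 29.15
ee_pos: [0.4919, -0.1859, 0.3888]
orientation: [[-1.0, -0.002, -0.0], [-0.002, 1.0, 0.001], [0.0, 0.001, -1.0]]
force: [0.3, -0.1, 0.6]
grip_width: 0.066
finger_force: 0.0Traceback (most recent call last):
  File "<stdin>", line 3, in <module>
  File "h.py", line 17, in blob
    n,l,s,c=cv2.connectedComponentsWithStats(m.astype(np.uint8)); i=1+np.argmax(s[1:,4]); return l==i
                                                                      ~~~~~~~~~^^^^^^^^^
    return _wrapfunc(a, 'argmax', axis=axis, out=out, **kwds)
    return bound(*args, **kwds)
ValueError: attempt to get argmax of an empty sequence
```

```bash
python3 -m jog '[[[2,25,0,0,0,0,66],[6,40,0,0,0,0,66],[7,45,0,0,0,0,66],[7,45,0,0,0,0,66],[7,45,0,0,0,0,66],[7,45,0,0,0,0,66],[4,25,0,0,0,0,66],[0,0,0,0,0,0,66],[0,0,0,0,0,0,66]]]'
python3 - <<'E'
from h import *
p,d=cams.read_camera('top'); W=cloud('top',d)
m=blob(mask(p,'green')&(W[...,2]>.11)&(W[...,1]<-.25)); v,u=np.nonzero(m); print(onplane('top',u.mean(),v.mean(),.133),m.sum(),np.median(W[m][:,2]))
cv2.imwrite('pics/t6.png',p[:,:,::-1])
E
```

```text
t: 30.1
ee_pos: [0.4535, 0.0805, 0.3884]
orientation: [[-1.0, -0.0, 0.001], [-0.0, 1.0, -0.001], [-0.001, -0.001, -1.0]]
force: [-0.3, 0.3, -0.6]
grip_width: 0.0658
finger_force: 0.0
[ 0.4928 -0.3273  0.133 ] 156 0.13316526573761306
```

View pics/t6.png

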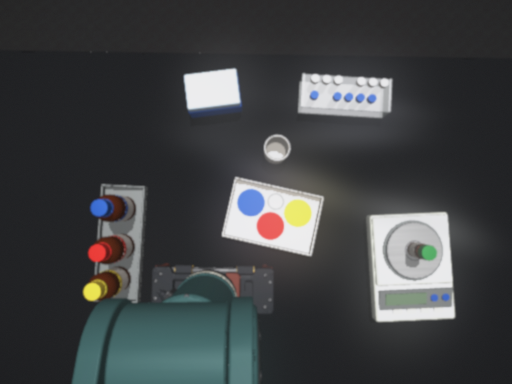

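The jar stands in the middle of the pan (cap at (428,252), base in the ring), within about 2 mm of centre. Now I'll fetch yellow.

```bash
python3 -m jog '[[[3,18,0,0,0,0,66],[6,38,0,0,0,0,66],[7,45,0,0,0,0,66],[7,45,0,0,0,0,66],[7,45,0,0,0,0,66],[6,37,0,0,0,0,66],[4,16,0,0,0,0,66],[0,4,0,0,0,0,66],[0,0,0,0,0,0,66],[0,0,0,0,0,0,66]]]'
```

```text
t: 31.15
ee_pos: [0.4136, 0.3277, 0.3878]
orientation: [[-1.0, 0.002, -0.0], [0.002, 1.0, -0.001], [0.0, -0.001, -1.0]]
force: [-0.3, -0.2, 0.2]
grip_width: 0.0663
finger_force: 0.0
```

```bash
python3 -m jog '[[[1,1,15,0,0,0,66],[0,0,25,0,0,0,66],[0,0,24,0,0,0,66],[0,0,12,0,0,0,66],[0,0,4,0,0,0,66],[0,0,0,0,0,0,66],[0,0,0,0,0,0,30],[0,0,0,0,0,0,30],[0,0,0,0,0,0,30],[0,0,0,0,0,0,30],[0,0,0,0,0,0,30],[0,0,0,0,0,0,30]]]' 45
python3 -m jog '[[[0,0,-8,0,0,0,30],[0,0,-20,0,0,0,30],[0,0,-25,0,0,0,30],[0,0,-20,0,0,0,30],[0,0,-7,0,0,0,30],[0,0,0,0,0,0,30]]]'
python3 - <<'E'
from h import *
p,d=cams.read_camera('top');W=cloud('top',d)
for c in('blue','red'): print(*cap(p,d,c,.15))
print(bot.get_obs()['ee_pos'])
E
```

```text
t: 32.35
ee_pos: [0.412, 0.3303, 0.3083]
orientation: [[-1.0, 0.001, 0.0], [0.001, 1.0, 0.0], [-0.0, 0.0, -1.0]]
force: [-1.1, -0.2, 3.1]
grip_width: 0.0335
finger_force: 45.0
t: 32.95
ee_pos: [0.412, 0.3303, 0.3887]
orientation: [[-1.0, 0.001, 0.001], [0.001, 1.0, 0.001], [-0.001, 0.001, -1.0]]
force: [0.6, 0.4, -3.1]
grip_width: 0.033
finger_force: 45.0
[0.5728 0.321  0.15  ] 262 [0.0312 0.0371] 0.14928593527059614 (np.float64(99.26335877862596), np.float64(207.1145038167939))
[0.4865 0.3211 0.15  ] 273 [0.0327 0.0367] 0.14955046826982266 (np.float64(97.37362637362638), np.float64(251.86080586080587))
[0.4116 0.3301 0.3877]
```

```bash
python3 -m jog '[[[0,-10,0,0,0,0,30],[0,-22,0,0,0,0,30],[0,-32,0,0,0,0,30],[-6,-32,0,0,0,0,30],[-14,-30,0,0,0,0,30],[-18,-30,0,0,0,0,30],[-18,-30,0,0,0,0,30],[-18,-30,0,0,0,0,30],[-12,-22,0,0,0,0,30],[-4,-10,0,0,0,0,30],[0,0,0,0,0,0,30],[0,0,0,0,0,0,30]]]'
```

```text
t: 34.2
ee_pos: [0.5008, 0.0825, 0.3873]
orientation: [[-1.0, 0.001, -0.002], [0.001, 1.0, 0.001], [0.002, 0.001, -1.0]]
force: [0.5, 0.1, -2.7]
grip_width: 0.0329
finger_force: 45.0
```

Remaining: dx +65, dy −164.5.

```bash
python3 -m jog '[[[-4,-10,0,0,0,0,30],[-9,-22,0,0,0,0,30],[-13,-32,0,0,0,0,30],[-13,-33,0,0,0,0,30],[-12,-32,0,0,0,0,30],[-9,-22,0,0,0,0,30],[-4,-11,0,0,0,0,30],[-1,-3,0,0,0,0,30],[0,0,0,0,0,0,30],[0,0,0,0,0,0,30]]]'
python3 - <<'E'
from h import *
o=bot.get_obs();print(o['ee_pos']);dz=o['ee_pos'][2]-.3083
for n in('top','side'):
  p,d=cams.read_camera(n);W=cloud(n,d);h=mask(p,'yellow')&(W[...,2]>.05)&(abs(W[...,1])<.2)
  v,u=np.nonzero(h); print(n,h.sum(),W[h].mean(0) if h.any() else 0)
cv2.imwrite('pics/s7.png',cv2.resize(p[100:292,150:406,::-1],None,fx=3,fy=3))
E
```

```text
t: 35.2
ee_pos: [0.566, -0.0818, 0.3878]
orientation: [[-1.0, -0.0, -0.001], [-0.0, 1.0, 0.001], [0.001, 0.001, -1.0]]
force: [0.3, -0.5, -3.0]
grip_width: 0.033
finger_force: 45.0
[ 0.566  -0.0818  0.3878]
top 0 0
side 106 [ 0.5605 -0.0596  0.1755]
```

View pics/s7.png

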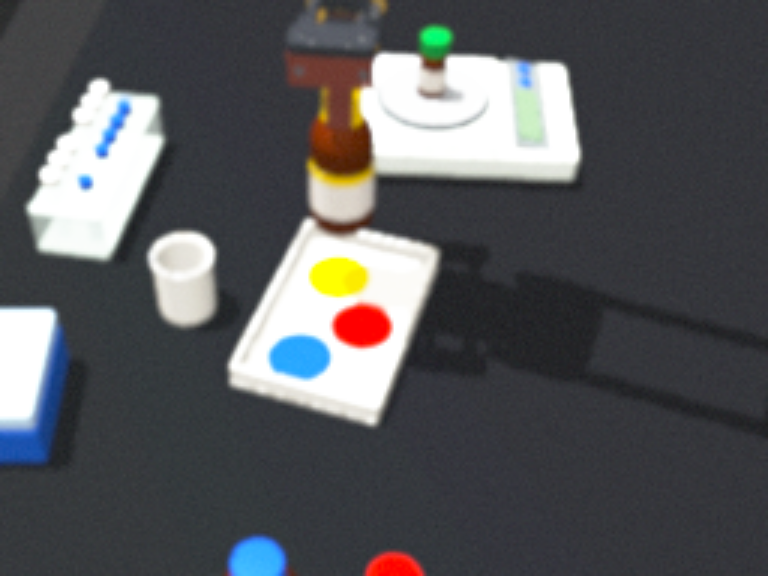

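Yellow hangs upright at (341,170) above its spot (338,277), and the jar is steady on the pan. I'll lower it.

```bash
python3 -m jog '[[[0,0,10,0,0,0,30],[0,0,20,0,0,0,30],[0,0,22,0,0,0,30],[0,0,14,0,0,0,30],[0,0,7,0,0,0,30],[0,0,3,0,0,0,30],[0,0,2,0,0,0,30],[0,0,0,0,0,0,30],[0,0,0,0,0,0,30]]]'
python3 -m jog '[[[0,0,1.2,0,0,0,30],[0,0,0,0,0,0,30]]]'
```

```text
t: 36.2
ee_pos: [0.5668, -0.083, 0.3106]
orientation: [[-1.0, 0.001, 0.001], [0.001, 1.0, -0.0], [-0.001, -0.0, -1.0]]
force: [-0.6, 1.0, -2.2]
grip_width: 0.0334
finger_force: 45.0
t: 36.4
ee_pos: [0.5666, -0.083, 0.309]
orientation: [[-1.0, 0.001, 0.0], [0.001, 1.0, -0.0], [-0.0, -0.0, -1.0]]
force: [1.3, -1.3, -3.1]
grip_width: 0.0332
finger_force: 45.0
```

```bash
python3 -m jog '[[[0,0,1.2,0,0,0,30],[0,0,0,0,0,0,30]]]'
```

```text
t: 36.6
ee_pos: [0.5668, -0.0831, 0.3083]
orientation: [[-1.0, 0.001, 0.001], [0.001, 1.0, -0.0], [-0.001, -0.0, -1.0]]
force: [-1.3, -0.1, 3.8]
grip_width: 0.0333
finger_force: 45.0
```

```bash
python3 -m jog '[[[0,0,0,0,0,0,66],[0,0,0,0,0,0,66],[0,0,0,0,0,0,66],[0,0,-15,0,0,0,66],[0,0,-32,0,0,0,66],[0,0,-33,0,0,0,66],[5,25,0,0,0,0,66],[8,42,0,0,0,0,66],[9,46,0,0,0,0,66],[9,46,0,0,0,0,66],[9,44,0,0,0,0,66],[0,0,0,0,0,0,66]]]'
python3 -m jog '[[[5,25,0,0,0,0,66],[8,40,0,0,0,0,66],[9,46,0,0,0,0,66],[9,46,0,0,0,0,66],[6,30,0,0,0,0,66],[3,16,0,0,0,0,66],[0,0,0,0,0,0,66],[0,0,0,0,0,0,66]]]'
python3 - <<'E'
from h import *
p,d=cams.read_camera('top')
print(*cap(p,d,'yellow',.15))
E
```

```text
t: 37.8
ee_pos: [0.5251, 0.1244, 0.3874]
orientation: [[-1.0, -0.004, -0.001], [-0.004, 1.0, 0.002], [0.001, 0.002, -1.0]]
force: [0.3, 0.1, 0.5]
grip_width: 0.0661
finger_force: 0.0
t: 38.6
ee_pos: [0.4872, 0.3221, 0.3873]
orientation: [[-1.0, 0.001, -0.0], [0.001, 1.0, -0.001], [0.0, -0.001, -1.0]]
force: [-0.4, 1.1, -0.3]
grip_width: 0.066
finger_force: 0.0
[ 0.5644 -0.0843  0.15  ] 178 [0.0312 0.0313] 0.1499009035716396 (np.float64(307.39325842696627), np.float64(214.4494382022472))
```

```bash
python3 -m jog '[[[0,1,15,0,0,0,66],[0,0,25,0,0,0,66],[0,0,23,0,0,0,66],[0,0,12,0,0,0,66],[0,0,4,0,0,0,66],[0,0,0,0,0,0,66],[0,0,0,0,0,0,30],[0,0,0,0,0,0,30],[0,0,0,0,0,0,30],[0,0,0,0,0,0,30],[0,0,0,0,0,0,30],[0,0,0,0,0,0,30]]]' 45
python3 -m jog '[[[0,0,-8,0,0,0,30],[0,0,-20,0,0,0,30],[0,0,-25,0,0,0,30],[0,0,-20,0,0,0,30],[0,0,-7,0,0,0,30],[0,-10,0,0,0,0,30],[0,-25,0,0,0,0,30],[-2,-34,0,0,0,0,30],[-6,-34,0,0,0,0,30],[-6,-25,0,0,0,0,30],[0,-10,0,0,0,0,30],[0,0,0,0,0,0,30]]]'
```

```text
t: 39.85
ee_pos: [0.4869, 0.3241, 0.3089]
orientation: [[-1.0, 0.001, 0.001], [0.001, 1.0, -0.0], [-0.001, -0.0, -1.0]]
force: [-0.6, 0.1, 2.8]
grip_width: 0.0331
finger_force: 45.0
t: 41.05
ee_pos: [0.5001, 0.1847, 0.3874]
orientation: [[-1.0, 0.003, -0.003], [0.003, 1.0, -0.001], [0.003, -0.001, -1.0]]
force: [-0.1, -0.3, -4.1]
grip_width: 0.033
finger_force: 45.0
```

```bash
python3 -m jog '[[[-2,-10,0,0,0,0,30],[-4,-22,0,0,0,0,30],[-6,-32,0,0,0,0,30],[-6,-35,0,0,0,0,30],[-6,-35,0,0,0,0,30],[-6,-32,0,0,0,0,30],[-4,-22,0,0,0,0,30],[-2,-11,0,0,0,0,30],[-1,-3,0,0,0,0,30],[0,0,0,0,0,0,30],[0,0,0,0,0,0,30]]]'
```

```text
t: 42.15
ee_pos: [0.5373, -0.0148, 0.3884]
orientation: [[-1.0, -0.0, -0.001], [-0.0, 1.0, 0.001], [0.001, 0.001, -1.0]]
force: [-0.1, 0.5, -4.0]
grip_width: 0.0331
finger_force: 45.0
```

```bash
python3 -m jog '[[[0,-2,10,0,0,0,30],[0,0,20,0,0,0,30],[0,0,22,0,0,0,30],[0,0,14,0,0,0,30],[0,0,6,0,0,0,30],[0,0,3,0,0,0,30],[0,0,2,0,0,0,30],[0,0,0,0,0,0,30],[0,0,0,0,0,0,30]]]'
python3 -m jog '[[[0,0,1.5,0,0,0,30],[0,0,0,0,0,0,30]]]'
```

```text
t: 43.05
ee_pos: [0.5379, -0.0179, 0.3122]
orientation: [[-1.0, 0.001, 0.001], [0.001, 1.0, -0.0], [-0.001, -0.0, -1.0]]
force: [-1.1, 1.6, -3.1]
grip_width: 0.0331
finger_force: 45.0
t: 43.25
ee_pos: [0.5376, -0.018, 0.3103]
orientation: [[-1.0, 0.001, 0.0], [0.001, 1.0, -0.0], [-0.0, -0.0, -1.0]]
force: [0.3, 0.3, -4.3]
grip_width: 0.0334
finger_force: 45.0
```

```bash
python3 -m jog '[[[0,0,1.3,0,0,0,30],[0,0,0,0,0,0,30]]]'
python3 -m jog '[[[0,0,0.7,0,0,0,30],[0,0,0,0,0,0,30]]]'
```

```text
t: 43.45
ee_pos: [0.5377, -0.018, 0.3089]
orientation: [[-1.0, 0.001, 0.0], [0.001, 1.0, -0.0], [-0.0, -0.0, -1.0]]
force: [-1.0, -0.5, -2.3]
grip_width: 0.0336
finger_force: 45.0
t: 43.65
ee_pos: [0.5379, -0.0181, 0.3089]
orientation: [[-1.0, 0.001, 0.001], [0.001, 1.0, -0.0], [-0.001, -0.0, -1.0]]
force: [-2.2, 0.1, 4.8]
grip_width: 0.0331
finger_force: 45.0
```

Contact. I'll release and go to blue at (0.573, 0.3235): dx +35, dy +341.5.

```bash
python3 -m jog '[[[0,0,0,0,0,0,66],[0,0,0,0,0,0,66],[0,0,0,0,0,0,66],[0,0,-15,0,0,0,66],[0,0,-32,0,0,0,66],[0,0,-33,0,0,0,66],[-2,25,0,0,0,0,66],[-5,40,0,0,0,0,66],[-5,46,0,0,0,0,66],[-5,46,0,0,0,0,66],[-3,30,0,0,0,0,66],[0,0,0,0,0,0,66]]]'
python3 -m jog '[[[-3,25,0,0,0,0,66],[-4,40,0,0,0,0,66],[-4,44,0,0,0,0,66],[-3,30,0,0,0,0,66],[-1,15,0,0,0,0,66],[0,0,0,0,0,0,66],[0,0,0,0,0,0,66]]]'
python3 - <<'E'
from h import *
p,d=cams.read_camera('top')
for c in('yellow','red'): print(*cap(p,d,c,.15))
E
```

```text
t: 44.85
ee_pos: [0.5578, 0.1726, 0.3879]
orientation: [[-1.0, -0.003, 0.0], [-0.003, 1.0, 0.001], [-0.0, 0.001, -1.0]]
force: [-0.3, -0.4, 0.8]
grip_width: 0.0659
finger_force: 0.0
t: 45.55
ee_pos: [0.5728, 0.3218, 0.3877]
orientation: [[-1.0, 0.001, -0.001], [0.001, 1.0, -0.001], [0.001, -0.001, -1.0]]
force: [-0.6, -0.4, -0.6]
grip_width: 0.066
finger_force: 0.0
[ 0.5646 -0.0842  0.15  ] 180 [0.0312 0.0313] 0.14990941128066126 (np.float64(307.2944444444444), np.float64(214.37222222222223))
[ 0.5366 -0.0186  0.15  ] 225 [0.0311 0.0312] 0.14966365504128387 (np.float64(273.5288888888889), np.float64(228.31555555555556))
```

```bash
python3 -m jog '[[[0,1,15,0,0,0,66],[0,0,25,0,0,0,66],[0,0,23,0,0,0,66],[0,0,12,0,0,0,66],[0,0,4,0,0,0,66],[0,0,0,0,0,0,66],[0,0,0,0,0,0,30],[0,0,0,0,0,0,30],[0,0,0,0,0,0,30],[0,0,0,0,0,0,30],[0,0,0,0,0,0,30],[0,0,0,0,0,0,30]]]' 45
python3 -m jog '[[[0,0,-8,0,0,0,30],[0,0,-20,0,0,0,30],[0,0,-25,0,0,0,30],[0,0,-20,0,0,0,30],[0,0,-7,0,0,0,30],[0,-10,0,0,0,0,30],[-1,-25,0,0,0,0,30],[-2,-34,0,0,0,0,30],[-2,-34,0,0,0,0,30],[-2,-25,0,0,0,0,30],[0,-10,0,0,0,0,30],[0,0,0,0,0,0,30]]]'
```

```text
t: 46.8
ee_pos: [0.573, 0.324, 0.3095]
orientation: [[-1.0, 0.001, 0.001], [0.001, 1.0, -0.0], [-0.001, -0.0, -1.0]]
force: [0.4, -0.9, 2.6]
grip_width: 0.0329
finger_force: 45.0
t: 48.0
ee_pos: [0.5793, 0.1845, 0.3878]
orientation: [[-1.0, 0.003, -0.003], [0.003, 1.0, -0.001], [0.003, -0.001, -1.0]]
force: [-0.2, 0.4, -5.2]
grip_width: 0.0329
finger_force: 45.0
```

Target (0.5895, 0.0285): dx +10, dy −156.

```bash
python3 -m jog '[[[-1,-10,0,0,0,0,30],[-1,-22,0,0,0,0,30],[-2,-30,0,0,0,0,30],[-2,-32,0,0,0,0,30],[-2,-30,0,0,0,0,30],[-1,-19,0,0,0,0,30],[-1,-10,0,0,0,0,30],[0,-3,0,0,0,0,30],[0,0,0,0,0,0,30],[0,0,0,0,0,0,30]]]'
```

```text
t: 49.0
ee_pos: [0.5895, 0.0311, 0.389]
orientation: [[-1.0, -0.0, -0.0], [-0.0, 1.0, 0.001], [0.0, 0.001, -1.0]]
force: [-0.1, 0.1, -5.5]
grip_width: 0.0331
finger_force: 45.0
```

```bash
python3 -m jog '[[[0,-1.5,10,0,0,0,30],[0,0,20,0,0,0,30],[0,0,22,0,0,0,30],[0,0,14,0,0,0,30],[0,0,6,0,0,0,30],[0,0,3,0,0,0,30],[0,0,2,0,0,0,30],[0,0,0,0,0,0,30],[0,0,0,0,0,0,30]]]'
python3 -m jog '[[[0,0,1.5,0,0,0,30],[0,0,0,0,0,0,30]]]'
```

```text
t: 49.9
ee_pos: [0.5899, 0.0285, 0.3128]
orientation: [[-1.0, 0.001, 0.001], [0.001, 1.0, -0.0], [-0.001, -0.0, -1.0]]
force: [-0.7, -0.3, -3.9]
grip_width: 0.0333
finger_force: 45.0
t: 50.1
ee_pos: [0.5896, 0.0285, 0.3108]
orientation: [[-1.0, 0.001, 0.0], [0.001, 1.0, -0.0], [-0.0, -0.0, -1.0]]
force: [-0.0, -0.3, -4.7]
grip_width: 0.0334
finger_force: 45.0
```

```bash
python3 -m jog '[[[0,0,1.2,0,0,0,30],[0,0,0,0,0,0,30]]]'
python3 -m jog '[[[0,0,0.7,0,0,0,30],[0,0,0,0,0,0,30]]]'
```

```text
t: 50.3
ee_pos: [0.5897, 0.0285, 0.3095]
orientation: [[-1.0, 0.001, 0.0], [0.001, 1.0, -0.0], [-0.0, -0.0, -1.0]]
force: [-0.2, -0.6, -3.5]
grip_width: 0.0334
finger_force: 45.0
t: 50.5
ee_pos: [0.5899, 0.0285, 0.3094]
orientation: [[-1.0, 0.001, 0.001], [0.001, 1.0, -0.0], [-0.001, -0.0, -1.0]]
force: [-0.9, -1.0, 3.5]
grip_width: 0.0335
finger_force: 45.0
```

```bash
python3 -m jog '[[[0,0,0,0,0,0,66],[0,0,0,0,0,0,66],[0,0,0,0,0,0,66],[0,0,-15,0,0,0,66],[0,0,-32,0,0,0,66],[0,0,-33,0,0,0,66],[5,25,0,0,0,0,66],[10,40,0,0,0,0,66],[10,46,0,0,0,0,66],[10,46,0,0,0,0,66],[5,30,0,0,0,0,66],[0,0,0,0,0,0,66]]]'
python3 - <<'E'
from h import *
p,d=cams.read_camera('top');W=cloud('top',d)
for c in('yellow','red','blue'): print(*cap(p,d,c,.15))
m=blob(mask(p,'green')&(W[...,2]>.11)&(W[...,1]<-.25)); v,u=np.nonzero(m); print(onplane('top',u.mean(),v.mean(),.133))
cv2.imwrite('pics/t8.png',p[:,:,::-1])
# spots, refit from the unobstructed saved view t6
q=cv2.imread('pics/t6.png')[:,:,::-1].copy()
for c in('blue','red','yellow'):
    a={'blue':(251,203),'red':(270,226),'yellow':(298,213)}[c]; r=np.zeros(q.shape[:2],np.uint8); cv2.circle(r,a,18,1,-1)
    HSV['yellow']=[((20,70,60),(36,255,255))];HSV['red']=[((0,90,60),(9,255,255)),((170,90,60),(180,255,255))];HSV['blue']=[((100,90,50),(130,255,255))]
    v,u=np.nonzero(blob(mask(q,c)&(r>0))); print('spot',c,len(u),onplane('top',u.mean(),v.mean(),.004))
E
```

```text
t: 51.7
ee_pos: [0.5488, 0.219, 0.3886]
orientation: [[-1.0, -0.003, -0.0], [-0.003, 1.0, 0.001], [0.0, 0.001, -1.0]]
force: [-0.2, 0.3, 0.1]
grip_width: 0.0663
finger_force: 0.0
[ 0.5644 -0.0839  0.15  ] 172 [0.0312 0.0313] 0.14967828728977917 (np.float64(307.1453488372093), np.float64(214.47674418604652))
[ 0.5368 -0.0182  0.15  ] 235 [0.0311 0.0331] 0.14974511506483312 (np.float64(273.2936170212766), np.float64(228.20851063829787))
[0.5873 0.0278 0.15  ] 179 [0.0293 0.0294] 0.14997609018217417 (np.float64(250.0223463687151), np.float64(201.87709497206703))
[ 0.4929 -0.3274  0.133 ]
spot blue 543 [0.5903 0.0276 0.004 ]
spot red 561 [ 0.5369 -0.0187  0.004 ]
spot yellow 573 [ 0.5674 -0.0823  0.004 ]
```

View pics/t8.png

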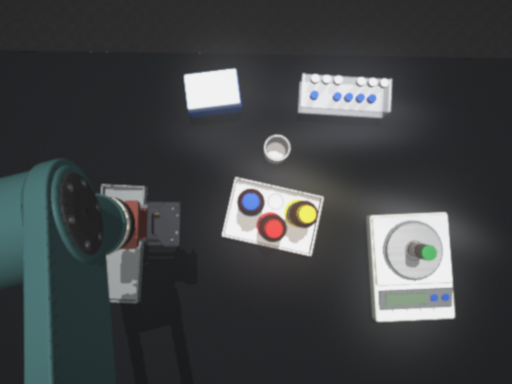

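Each bottle stands upright within about 4 mm of its spot (caps at (250,202), (273,228) and (307,214)). The jar is centred on the pan, the beaker has not moved, and the gripper is clear of everything. I'll hand in.

```bash
python3 -m jog '[[[0,0,0,0,0,0,66],[0,0,0,0,0,0,66]]]' >/dev/null; python3 -c "
from workcell import job
print(job.hand_in())"
```

```text
the job is handed in; nothing more can be done
None
```

The job is handed in at about 52 s with no verdict shown; by my last measurements the bottles stand within about 4 mm of their spots and the jar within about 2 mm of the pan's centre, though on the way the red bottle was briefly pressed on the grey tray's rim (about 44 N at the wrist) before I lifted it clear and set it down.

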